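# Catch the pucks for an order and clear the returns

### The job

Make up the puck order: hold the picking tub up clear of the bench under the chute's mouth and push the paddle with the tub's end so that the flap opens and every puck in the chute slides into it, none falling on the bench, then stand the tub with the pucks centred on the parcel scale. Put each returned item on the bench (dumbbell, kettlebell, carton; some may be missing) back lying flat, or standing for the kettlebell, well inside the tray that bears its outline. Leave the other things on the bench where they are.

Things in the scene. Friction and masses are not known exactly. Their poses are not given: they have to be found in the camera images.
- tub: loose open grey picking tub, 200 mm long (its x), 130 mm wide (its y), rim 90 mm high, walls and floor 4 mm; a fixed bridge handle crosses above its middle: a black bar along y, 16 mm thick (x), 24 mm high, its middle 180 mm above the underside, on two side posts. 0.22 kg. Origin: centre of the underside, z up
- chute: fixed steel chute on blue legs, mouth facing its own -x; floor rises at 36 deg towards its +x, 260 mm long, channel 66 mm wide, walls 38 mm above the floor. Origin: on the bench straight below the middle of the lower lip; x points level from the mouth up the chute, z up. The pucks lie flat in it behind the flap, in a row, one perhaps on top of the first
- chute_lip (a point): middle of the chute's lower lip, 170 mm above the bench, on the hinge axis of the flap
- flap (a joint): spring flap holding the pucks back, rad, 0 shut, 1.62 open (in line with the chute floor). Plate 62 mm wide, 36 mm long across the mouth; fixed to it a paddle 68 mm long hangs from the hinge, slanting 50 deg forward (chute -x) of straight down when shut, 43 deg the other way when open: push it towards chute +x, 3-6 N. A rim 30 mm below the lip opens it fully 28 mm past the hinge
- scale: fixed parcel scale, 210 mm (its x) by 150 mm (its y), flat steel platter on top 40 mm above the bench, with a low black display along its -x side. Origin: centre of the underside
- scale_top (a point): centre of the platter's upper face, 40 mm above the bench
- dumbbell: loose small dumbbell with hexagonal black heads (52 mm across flats, 32 mm thick), 136 mm long along its x, a round steel bar 25 mm thick and 72 mm long between the heads. 0.5 kg. May be absent. Origin: on the underside as built, 26 mm from the axis
- dumbbell_mid (a point): middle of the dumbbell's bar, on its axis (26 mm above what it lies on); None if absent
- kettlebell: loose mini kettlebell, dark iron, body 76 mm across on a flat foot, 62 mm high, with an arched handle: a level bar 16 mm thick along its y, 48 mm long, centre line 105 mm above the foot. 0.6 kg. May be absent. Origin: centre of the foot, z up
- carton: loose cardboard carton, 130 mm (x) by 55 mm (y) by 50 mm high, 0.15 kg. May be absent. Origin: centre of the underside, z up
- tray_dumbbell: fixed open white tray, 170 mm (its x) by 120 mm (its y), walls 4 mm thick and 30 mm high, inner floor 4 mm up; flat label flange along its +x edge (50 mm wide, 30 mm high); black silhouette of a dumbbell on its floor and, smaller, on the flange. Origin: centre of the underside; one of three like trays in a row, in varying order
- tray_kettlebell: fixed open white tray, 170 mm (its x) by 120 mm (its y), walls 4 mm thick and 30 mm high, inner floor 4 mm up; flat label flange along its +x edge (50 mm wide, 30 mm high); black silhouette of a kettlebell on its floor and, smaller, on the flange. Origin: centre of the underside; one of three like trays in a row, in varying order
- tray_carton: fixed open white tray, 170 mm (its x) by 120 mm (its y), walls 4 mm thick and 30 mm high, inner floor 4 mm up; flat label flange along its +x edge (50 mm wide, 30 mm high); black silhouette of a plain oblong box on its floor and, smaller, on the flange. Origin: centre of the underside; one of three like trays in a row, in varying order
- cone: bystander: small orange marker cone, foot 90 mm across, 90 mm high
- tape_roll: bystander: roll of yellow packing tape lying flat, 100 mm across, 45 mm high
- puck1: black plastic hockey puck, 60 mm across, 25 mm thick, 0.085 kg, waiting in the chute; three or four pucks are there (puck3 or puck4 may be absent). Origin: centre of one face
- puck2: black plastic hockey puck, 60 mm across, 25 mm thick, 0.085 kg, waiting in the chute; three or four pucks are there (puck3 or puck4 may be absent). Origin: centre of one face
- puck3: black plastic hockey puck, 60 mm across, 25 mm thick, 0.085 kg, waiting in the chute; three or four pucks are there (puck3 or puck4 may be absent). Origin: centre of one face
- puck4: black plastic hockey puck, 60 mm across, 25 mm thick, 0.085 kg, waiting in the chute; three or four pucks are there (puck3 or puck4 may be absent). Origin: centre of one face
Mind the look-alikes: they are no part of the job. Of the things like the carton, leave any that is purple; of the rest the larger one is meant.

How it is judged:
By the outcome, as a careful person would: the job done as asked, in the order asked, and still so for the second after the job is handed in, with the robot touching nothing.
Of puck3, puck4 only 1 to 2 are there at a start; the rules pass over those that are not, and their reading is None.
Of dumbbell, kettlebell, carton only 2 to 3 are there at a start; the rules pass over those that are not, and their reading is None.
At some moment in a run one of dumbbell, carton may be knocked a few centimetres aside while the robot is not near it.
It also fails if it takes over 200 s, if anything falls off the work surface, if the arm or the gripper's body presses on something with over 40 N, if the wrist force passes 120 N, or if a joint passes its speed limit or range.

### The arm

A 6-joint arm with a two-finger parallel gripper is mounted at the origin on the work surface. World frame = base frame: x ahead of the robot, y to its left, z up, the work surface at z = 0. Lengths are in mm, angles in rad, forces in N, time in s.
With the tool pointing down it reaches from about 400 to 925 mm from the base axis. Payload 3.4 kg.
Tool frame: the origin (TCP) lies midway between the tips of the shut fingers; the grasp point (between the pads) lies behind it (env.grip_point_offset is the z of the grasp point in the tool frame, in mm); z points along the fingers, y is the line along which they close (so a half turn about z gives the same grasp; the last joint's range is limited). The gripper opens to 85 mm and grips with 20 to 120 N. Pads are 22 mm wide; open, the fingers measure 114 mm over their backs; the gripper's body (76 mm by 85 mm) begins 54 mm behind the grasp point. The pads swing forward as they close: fully open they stand 13 mm farther back than shut.
Start: joints at [1.167, 0.307, 1.506, -0, 1.328, -0.073], TCP at [186.783, 543.823, 231.305] pointing down, gripper open.
Joint ranges: [-3.12, 3.12], [-1.05, 2.28], [0.14, 2.33], [-1.42, 4.57], [0.1, 2.73], [-2.68, 2.68]. Speed limits (rad/s): [2.57, 2.57, 3.14, 3.14, 3.14, 3.14].

### API

Orientations are given as a rotation vector (axis times angle).
In Python, from bench import env gives the robot as it stands.
- The arm moves only by the shell command python3 -m crank 'ROWS' [FORCE]. ROWS is text: rows parted by semicolons, each of 7 numbers parted by spaces: the closure, from 0 (fully open) to 1 (shut), then the shift along the tool's x, y, z each as a share of 50 cm, from -1 to 1, then the turn, a rotation vector about the tool's x, y, z each as a share of 360 degrees, from -1 to 1. A call has exactly 5 rows; each row shifts and turns the commanded pose from where the row before left it, along the tool's axes as they then stand; what a row does not reach is not made up. A row lasts 1/8 s, in which the tool goes at most 62.5 mm and 10.7 degrees, less where a joint would pass 70% of its speed; a pose out of reach is approached as far as the arm can. A call with a number of a shift or a turn outside -1 to 1 is refused whole. A call with a gripper value outside its range is refused whole. The fingers move at their own pace and stop on an object; FORCE is the grip in N (left out, the last holds). Time passes only in rows, so rows that do not move let the fingers close, or fill a call up. It gives the time, the measured TCP pose, the force, the opening and the grip force at its end, in the units of the state.
- env.sense(): the state, without advancing time (a new reading comes with each control period).
- env.camera(name): name is "scene" or "side" or "wrist"; returns a dict with "pixels" (480x640x3 uint8, blue, green, red), "K" (3x3 intrinsics, pixels), "R" (3x3) and "t" (3): a world point X has camera coordinates R X + t. Camera axes: x right, y down, z forward; pixel columns grow to the right and rows downward; lengths in mm; the calibration is good to about 2 mm. A picture is of the moment at which its call begins. There is no depth.
- env.finish_job(): hands the job in; it is judged then, once.
The state is a dict: "clock": time; "qpos": joint angles; "dq": joint speeds; "joint_torque": joint torques, N m; "position": TCP position; "ee_rot": TCP orientation; "force": force on the tool from outside, world axes, zero at the start; "moment": the same for the moment, N m; "width": finger opening in mm; "finger_force": force on a finger pad.
Only numpy, scipy, OpenCV 4.12 (cv2) and the standard library are available. Lean on these libraries where they do the work, as an engineer would, in place of code of your own. Each camera call takes 0.05 s, during which the arm holds its last target. There are 200 camera calls.

## Working session

There is one attempt and no reset: what is moved stays moved. The work goes in short steps, Python scripts to look and compute and a shell command to move; the robot and the scene stay as the last step left them, time stands still between calls to the robot, and variables do not carry over. Pictures are saved under pics/ and viewed, at most 14 in all, crops included, and the job is handed in when it is done.

```bash
ls; mkdir -p pics
python3 - <<'E'
from bench import env
import cv2
s=env.sense();print(s, env.grip_point_offset)
for n in("scene","side","wrist"):
    c=env.camera(n);cv2.imwrite(f"pics/{n}0.png",c["pixels"]);print(n,c["K"],c["R"],c["t"])
E
```

```text
pics
{'clock': 0.0, 'qpos': array([ 1.16650974e+00,  3.07540995e-01,  1.50764015e+00, -1.41195615e-05,
        1.32837986e+00, -7.35103315e-02]), 'dq': array([ 0.00169531, -0.00036123, -0.00104798, -0.00142996,  0.00010954,
        0.00157187]), 'joint_torque': array([ 2.06963836e-03, -4.57560432e+01, -2.51917076e+01, -7.26458211e-05,
        1.34413596e-02, -1.18191093e-05]), 'position': array([186.51498247, 543.1972185 , 230.41189096]), 'ee_rot': array([-5.17136653e-01, -3.09827732e+00,  3.00872300e-03]), 'force': array([-0.17592561,  0.18762006,  0.20528558]), 'moment': array([0.02447355, 0.00483806, 0.01494072]), 'finger_force': 0.0, 'width': 85.22519851729} -18.700000000000003
scene [[569.88080947   0.         315.77459643]
 [  0.         569.88080947 232.22405095]
 [  0.           0.           1.        ]] [[ 0.59571899  0.80292828  0.020617  ]
 [ 0.59773541 -0.42604175 -0.67911767]
 [-0.53649908  0.41688681 -0.73373982]] [-300.10079034 -153.57712967 1772.10165031]
side [[571.2048655    0.         308.09022068]
 [  0.         571.2048655  238.92257854]
 [  0.           0.           1.        ]] [[-0.94193163 -0.33547034 -0.01498196]
 [-0.17936133  0.54032511 -0.82211817]
 [ 0.28389139 -0.77169192 -0.56911972]] [ 452.22854936  217.3121994  1579.35734354]
wrist [[364.01487905   0.         314.4806191 ]
 [  0.         364.01487905 239.00477635]
 [  0.           0.           1.        ]] [[ 0.32492533  0.9457381  -0.00172666]
 [ 0.89305936 -0.30622474  0.32965342]
 [ 0.31123706 -0.10865476 -0.94410044]] [-573.17826201  -44.4860255   381.63490621]
```

View pics/scene0.png

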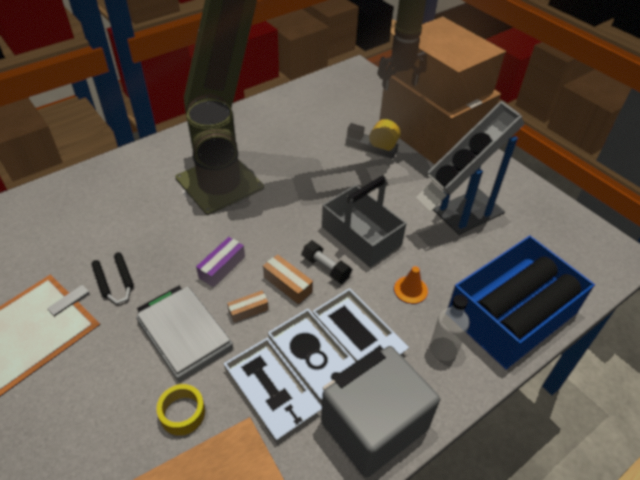

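View pics/side0.png

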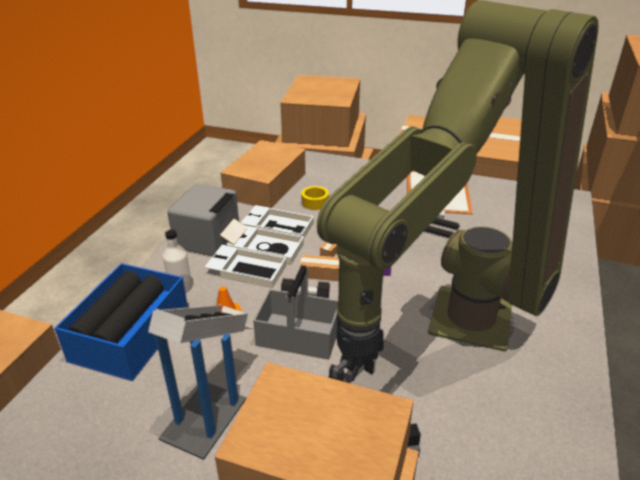

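The scene picture shows the tub (365,220), chute (475,150) with lip near (428,200), dumbbell (327,262), and the large orange carton (288,278). The small orange one (248,305) and the purple one (220,258) are decoys. The scale is at (184,330). The trays are the dumbbell one (272,390), the kettlebell one (310,345) and the carton one (355,325). I see no kettlebell. The side picture shows the chute mouth at (150,325), the tub (297,320), and the trays (250,265 carton to 285,220 dumbbell).

```bash
cat > h.py <<'E'
import numpy as np, cv2
from bench import env
from scipy.spatial.transform import Rotation as Rot
def ray(c,p):
    d=np.linalg.solve(c["K"],[p[0],p[1],1.]); return -c["R"].T@c["t"], c["R"].T@d
def at(c,p,z):
    o,d=ray(c,p); return (o+d*(z-o[2])/d[2]).round(1)
def proj(c,X):
    x=c["K"]@(c["R"]@np.asarray(X,float)+c["t"]); return x[:2]/x[2]
def tri(obs):
    A=np.zeros((3,3));b=np.zeros(3)
    for c,p in obs:
        o,d=ray(c,p);d=d/np.linalg.norm(d);M=np.eye(3)-np.outer(d,d);A+=M;b+=M@o
    return np.linalg.solve(A,b).round(1)
def crop(c,x,y,w,h,f,name):
    cv2.imwrite(f"pics/{name}.png",cv2.resize(c["pixels"][y:y+h,x:x+w],None,fx=f,fy=f,interpolation=cv2.INTER_CUBIC))
E
python3 - <<'E'
from h import *
c=env.camera("scene");s=env.camera("side")
for n,p,z in [("tub rim mid",(363,212),90),("dumb",(327,262),26),("carton",(288,275),50),("small",(248,303),30),("scale",(184,325),40),("trD",(262,382),4),("trK",(306,345),4),("trC",(350,325),4),("chutelip",(428,198),170),("cone",(411,290),0),("tape",(181,408),45),("bin near corner",(460,285),150),("grey",(330,400),150)]:
    print(n,at(c,p,z))
crop(c,270,90,265,200,3,"s1"); crop(c,130,235,265,200,3,"s2")
crop(s,60,180,300,225,2.66,"s3")
E
```

```text
tub rim mid [422.7 220.   90. ]
dumb [466.3  64.7  26. ]
carton [457.8 -56.2  50. ]
small [ 459.7 -179.7   30. ]
scale [ 431.6 -341.7   40. ]
trD [ 650.4 -262.9    4. ]
trK [ 630.3 -123.4    4. ]
trC [648.   -0.8   4. ]
chutelip [539.5 336.6 170. ]
cone [655.2 200.7   0. ]
tape [ 619.6 -446.6   45. ]
bin near corner [782.1 208.7 150. ]
grey [ 831.6 -212.   150. ]
```

View pics/s1.png

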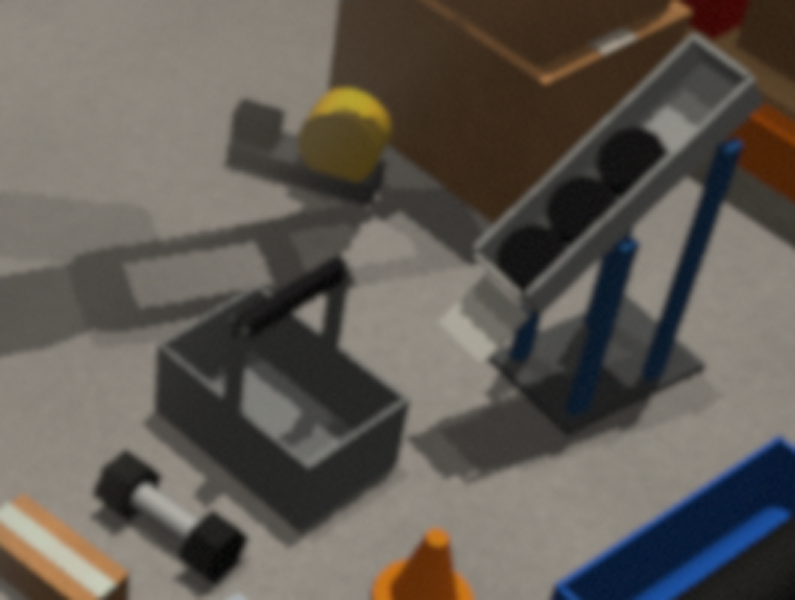

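View pics/s2.png

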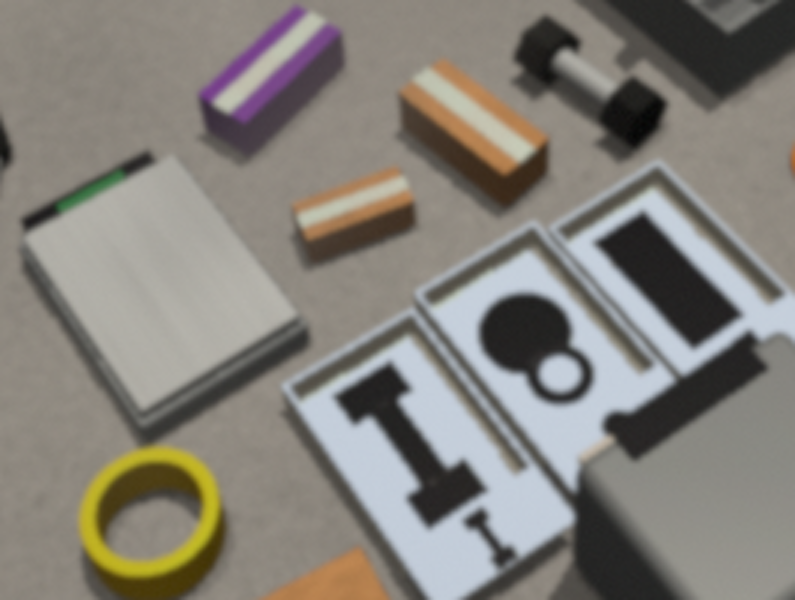

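View pics/s3.png

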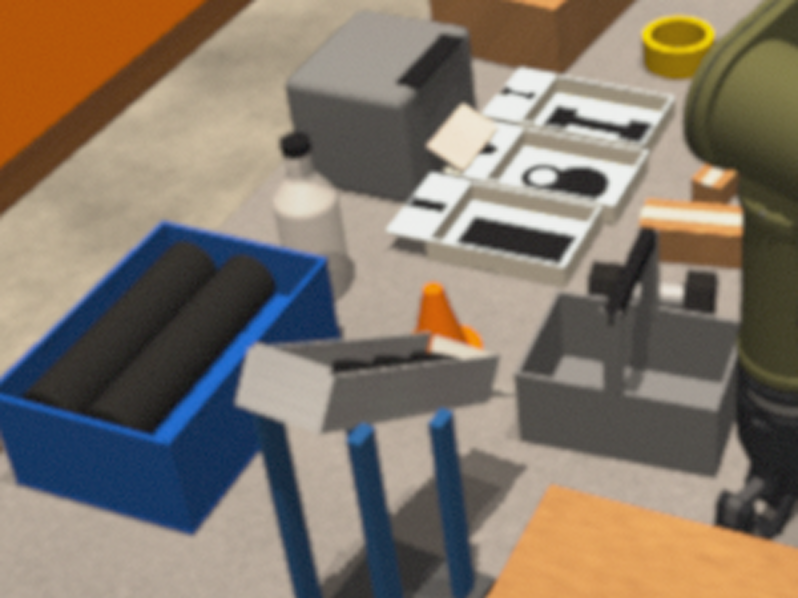

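The crops show the tub's rim corners, bar and chute wall tops clearly. Three pucks are visible in the chute, one possibly doubled at the bottom. The carton's long axis runs from upper left to lower right, and the kettlebell is absent. Next I fit poses from these pixels.

```bash
cat >> h.py <<'E'
from scipy.optimize import least_squares
def fit(obs,guess,dof=3):
    """obs: list (cam, pixel, local pt); pose x,y,yaw (+z if dof 4)"""
    def pose(q,m): 
        cz,sz=np.cos(q[2]),np.sin(q[2]); return [q[0]+cz*m[0]-sz*m[1],q[1]+sz*m[0]+cz*m[1],m[2]+(q[3] if len(q)>3 else 0)]
    f=lambda q:np.concatenate([proj(c,pose(q,m))-p for c,p,m in obs])
    r=least_squares(f,guess,loss="soft_l1",x_scale=[100,100,1,100][:len(guess)]); return r.x.round(3),f(r.x).reshape(-1,2).round(1)
E
python3 - <<'E'
from h import *
c=env.camera("scene");s=env.camera("side")
a=lambda x,y:np.array([x/3+270,y/3+90]); b=lambda x,y:np.array([x/2.66+60,y/2.66+180]); d=lambda x,y:np.array([x/3+130,y/3+235])
# tub
o=[(c,a(160,348),(-100,65,90)),(c,a(308,467),(100,-65+0,90)),(c,a(407,403),(100,65,90))]
o=[(c,a(160,348),(-100,-65,90)),(c,a(308,467),(100,-65,90)),(c,a(407,403),(100,65,90)),(c,a(298,535),(100,-65,0)),(c,a(293,297),(0,0,180)),
 (s,b(717,472),(-100,65,0)),(s,b(520,438),(100,65,0)),(s,b(517,377),(100,65,90))]
for g in ([420,220,0.],[420,220,0.6]): print("tub",*fit(o,g+[0.]))
S36,C36=np.sin(.6283),np.cos(.6283)
P=lambda t,n,y:(t*C36-n*S36,y,170+t*S36+n*C36)
o=[(c,a(478,248),P(0,38,36)),(c,a(526,298),P(0,38,-36)),(c,a(695,38),P(260,38,36)),(c,a(752,78),P(260,38,-36))]
o2=o+[(s,b(248,345),P(260,38,-36)),(s,b(335,366),P(260,38,36)),(s,b(497,357),P(0,38,36)),]
for g in ([540,330,1.5,0.],[540,330,.8,0.]): print("chute",*fit(o2,g))
o=[(d(22,237)),(d(175,155)),(d(300,318)),(d(145,412))]
print("scale",[at(c,p,40) for p in o])
o=[(d(418,75)),(d(440,60)),(d(547,142)),(d(505,172)),(d(401,92))]
print("carton",[at(c,p,50) for p in o])
print("dumb bar ends",[at(c,p,26) for p in (d(562,62),d(612,98))])
print("dumb head outer",[at(c,p,26) for p in (d(530,45),d(648,122))])
print("trays",[at(c,p,30) for p in (d(285,385),d(415,312),d(420,290),d(540,222),d(555,230),d(660,162))])
E
```

```text
tub [ 4.29650e+02  2.16071e+02  8.40000e-02 -2.30000e-02] [[-1.7 -0.7]
 [ 0.1  0.7]
 [ 0.8 -1.3]
 [ 0.3 -0.1]
 [-1.3  1. ]
 [ 0.1  1.2]
 [ 0.1  0.4]
 [-1.1 -2. ]]
tub [ 4.29650e+02  2.16071e+02  8.40000e-02 -2.30000e-02] [[-1.7 -0.7]
 [ 0.1  0.7]
 [ 0.8 -1.3]
 [ 0.3 -0.1]
 [-1.3  1. ]
 [ 0.1  1.2]
 [ 0.1  0.4]
 [-1.1 -2. ]]
chute [5.28996e+02 3.96452e+02 1.47800e+00 3.63000e-01] [[-1.1  0.5]
 [ 0.5 -0.2]
 [-0.5 -0.6]
 [ 0.6  0.4]
 [ 0.4 -0.1]
 [-1.1  2.5]
 [ 0.3 -2.3]]
chute [5.28996e+02 3.96452e+02 1.47800e+00 3.63000e-01] [[-1.1  0.5]
 [ 0.5 -0.2]
 [-0.5 -0.6]
 [ 0.6  0.4]
 [ 0.4 -0.1]
 [-1.1  2.5]
 [ 0.3 -2.3]]
scale [array([ 337.2, -418.5,   40. ]), array([ 334.9, -278.7,   40. ]), array([ 534.5, -275.3,   40. ]), array([ 537.1, -411.2,   40. ])]
carton [array([387.9, -67.5,  50. ]), array([384.7, -42.2,  50. ]), array([513.5, -19.4,  50. ]), array([518.5, -66.7,  50. ]), array([395.4, -90.1,  50. ])]
dumb bar ends [array([433.3,  56.9,  26. ]), array([492.7,  67.9,  26. ])]
dumb head outer [array([400. ,  45.3,  26. ]), array([532.6,  77. ,  26. ])]
trays [array([ 573.2, -312.6,   30. ]), array([ 577.1, -196.1,   30. ]), array([ 562.3, -181.6,   30. ]), array([565.2, -64.3,  30. ]), array([579., -59.,  30.]), array([575. ,  55.9,  30. ])]
```

```bash
cat >> h.py <<'E'
def plan(p,yaw,stage=""):
    """total tool-frame shift share (before turning) and z-turn share to reach TCP p with tool y at yaw (mod pi)"""
    s=env.sense();R=Rot.from_rotvec(s["ee_rot"]).as_matrix()
    d=R.T@(np.array(p)-s["position"])/500
    y0=np.arctan2(R[1,1],R[0,1]); dy=(yaw-y0+np.pi/2)%np.pi-np.pi/2
    # tilt error of tool z vs straight down, as tool-frame rotvec
    e=np.cross(R.T@np.array([0,0,-1.]),[0,0,1.])*-1/(2*np.pi)
    print(stage,"shift",d.round(4),"turn z",round(-dy/2/np.pi,4),"tilt fix",e.round(4),"y0",round(y0,3),"pos",s["position"].round(1),"q6",s["qpos"][5].round(2),"F",s["force"].round(1),"w",round(s["width"],1),"t",s["clock"])
E
python3 - <<'E'
from h import *
plan((430,216,300),0.084)
E
```

```text
shift [-0.673  -0.4619 -0.1376] turn z 0.184 tilt fix [-0.0001 -0.      0.    ] y0 1.24 pos [186.7 543.7 231.1] q6 -0.07 F [ 0.  -1.   0.1] w 85.7 t 0.35
```

```bash
python3 -m crank '0 -0.06 0 -0.06 0 0 0;0 -0.06 -0.03 -0.05 0 0 0;0 -0.07 -0.05 -0.0276 0 0 0;0 -0.07 -0.05 0 0 0 0;0 -0.07 -0.05 0 0 0 0' 100; python3 -m crank '0 -0.07 -0.06 0 0 0 0;0 -0.07 -0.06 0 0 0 0;0 -0.07 -0.06 0 0 0 0;0 -0.07 -0.06 0 0 0 0;0 -0.063 -0.0419 0 0 0 0'; python3 -m crank '0 0 0 0 0 0 0.026;0 0 0 0 0 0 0.026;0 0 0 0 0 0 0.026;0 0 0 0 0 0 0.026;0 0 0 0 0 0 0.026'; python3 -m crank '0 0 0 0 0 0 0.026;0 0 0 0 0 0 0.026;0 0 0 0 0 0 0.002;0 0 0 0 0 0 0;0 0 0 0 0 0 0'
python3 - <<'E'
from h import *
plan((430,216,300),0.084)
w=env.camera("wrist");cv2.imwrite("pics/w1.png",w["pixels"])
np.savez("w1",**w)
E
```

```text
clock: 0.98
position: [314.4, 404.1, 300.5]
ee_rot: [0.517, 3.098, 0.001]
force: [1.0, 0.6, 0.3]
width: 85.4
finger_force: 0.0
clock: 1.6
position: [430.5, 214.4, 300.3]
ee_rot: [0.518, 3.098, 0.0]
force: [0.6, 0.3, 0.6]
width: 85.7
finger_force: 0.0
clock: 2.22
position: [430.0, 216.1, 300.1]
ee_rot: [-1.713, -2.634, -0.0]
force: [0.1, 0.5, -0.2]
width: 85.4
finger_force: 0.0
clock: 2.85
position: [430.0, 216.1, 300.1]
ee_rot: [2.125, 2.314, -0.0]
force: [-0.2, 0.9, -0.7]
width: 85.2
finger_force: 0.0
 shift [-0.0002  0.      0.0002] turn z 0.0002 tilt fix [-0.  0. -0.] y0 0.085 pos [430.  216.1 300.1] q6 0.29 F [-0.2  0.9 -0.7] w 85.2 t 2.85
```

View pics/w1.png

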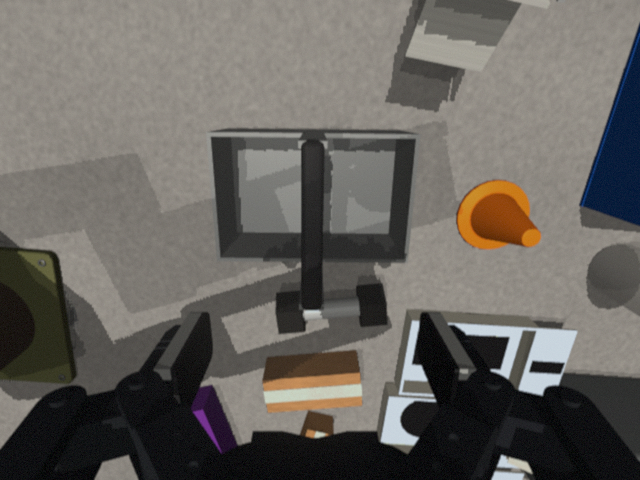

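The wrist view shows the tub's rim corners at (211,132), (415,133), (220,258) and (406,262). The bar runs from (313,140) to (312,305), the dumbbell heads are at (291,310) and (371,305), the carton's top is at (312,395), and the flap and chute are near (465,40).

Run:
```python
from h import *
w=dict(np.load("w1.npz"))
o=[(w,(211,131),(-100,65,90)),(w,(415,133),(100,65,90)),(w,(220,258),(-100,-65,90)),(w,(406,262),(100,-65,90))]
print("tub",*fit(o,[430,216,.08]));print("tub z",*fit(o,[430,216,.08,0]))
print("bar",at(w,(313,142),192),at(w,(312,305),192))
print("dumb",[at(w,p,26) for p in ((276,312),(386,303),(322,308),(357,305))])
print("carton top",[at(w,p,50) for p in ((264,376),(360,370),(363,405),(265,411))])
print("carton bottom far",[at(w,p,0) for p in ((266,354),(358,350))])
print("cone",at(w,(493,215),0))
c=env.camera("scene")
Q=np.array([529,396,0]);
for n,X in [("lip",[529,396,170])]: print(n,proj(w,X),proj(c,X))
for p in ((410,60),(481,70),(423,23),(500,37)): print(at(w,p,190),at(w,p,145))
# model flap free edge shut: plate 36 long across the mouth, hinge ends
u=np.array([np.cos(1.478),np.sin(1.478),0]);v=np.array([-u[1],u[0],0]);L=np.array([529,396.5,170])
for y in(33,-33):
  print(y,"hinge",proj(w,L+v*y),"padtip",proj(w,L+v*y-u*52-[0,0,44]),"walltop",proj(w,L+v*y-u*22+[0,0,31]))
```

```text
tub [4.30273e+02 2.17443e+02 7.20000e-02] [[-3.7 -0.6]
 [ 6.6  0.3]
 [-2.3  1.6]
 [ 2.  -0.2]]
tub z [ 4.30176e+02  2.16086e+02  7.50000e-02 -9.66400e+00] [[-1.1  0.7]
 [ 3.3  0.9]
 [ 0.  -0.5]
 [-0.3 -2.7]]
bar [424.5 280.7 192. ] [434.1 157.6 192. ]
dumb [array([394.9,  49.7,  26. ]), array([536.1,  75. ,  26. ]), array([454.2,  60.7,  26. ]), array([499.1,  68.9,  26. ])]
carton top [array([385.7, -33.3,  50. ]), array([510.5, -13.1,  50. ]), array([521.9, -70. ,  50. ]), array([389.4, -91.7,  50. ])]
carton bottom far [array([382.2, -36.4,   0. ]), array([514.3, -18.3,   0. ])]
cone [659.  196.6   0. ]
lip [493.38202125 -34.02384599] [441.22186701 186.91466643]
[481.2 335.6 190. ] [491.4 342.  145. ]
[527.1 333.8 190. ] [545.5 339.8 145. ]
[485.6 356.5 190. ] [496.6 366.6 145. ]
[534.5 353.1 190. ] [554.1 362.6 145. ]
33 hinge [443.17605039 -46.11935205] padtip [405.14345814  55.14794935] walltop [450.18365051 -22.54812554]
-33 hinge [543.13085587 -23.99763774] padtip [485.47897815  71.45431741] walltop [560.57882296   1.47469341]
```

```bash
python3 -m crank '0 0 0 0.056 0 0 0.001;0 0 0 0.056 0 0 0;0 0 0 0.056 0 0 0;0 0.004 0 0.056 0 0 0;0 0 0 0.054 0 0 0' 100; python3 -m crank '1 0 0 0 0 0 0;1 0 0 0 0 0 0;1 0 0 0 0 0 0;1 0 0 0 0 0 0;1 0 0 0 0 0 0'
python3 - <<'E'
from h import *
plan((430,216,161),0.077)
E
```

```text
clock: 3.58
position: [430.0, 218.2, 160.3]
ee_rot: [2.133, 2.307, 0.0]
force: [0.1, -0.3, -0.2]
width: 85.5
finger_force: 0.0
clock: 4.2
position: [429.9, 218.2, 161.8]
ee_rot: [2.133, 2.306, 0.001]
force: [-2.1, -0.4, 4.0]
width: 14.7
finger_force: 98.3
 shift [-0.0044 -0.0002  0.0016] turn z 0.0001 tilt fix [ 0.0001 -0.0001 -0.    ] y0 0.078 pos [429.9 218.2 161.8] q6 0.3 F [-2.1 -0.4  4. ] w 14.7 t 4.2
```

```bash
python3 -m crank '1 0 0 -0.03 0 0 0;1 0 0 -0.05 0 0 0;1 0 0 -0.06 0 0 0;1 0 0 -0.06 0 0 0;1 0 0 0 0 0 0'
python3 - <<'E'
from h import *
plan((511,202,260),1.478)
E
```

```text
clock: 4.82
position: [431.5, 218.7, 263.1]
ee_rot: [2.132, 2.304, 0.008]
force: [0.9, 0.0, -3.1]
width: 14.2
finger_force: 97.8
 shift [-0.0457  0.1559  0.0069] turn z -0.2229 tilt fix [ 0.0009 -0.0003 -0.    ] y0 0.078 pos [431.5 218.7 263.1] q6 0.3 F [ 0.9  0.  -3.1] w 14.2 t 4.825
```

```bash
python3 -m crank '1 -0.01 0.04 0.003 0 0 0;1 -0.01 0.04 0.003 0 0 0;1 -0.01 0.04 0 0 0 0;1 -0.015 0.036 0 0 0 0;1 0 0 0 0 0 0'; python3 -m crank '1 0 0 0 0 0 -0.02;1 0 0 0 0 0 -0.025;1 0 0 0 0 0 -0.025;1 0 0 0 0 0 -0.025;1 0 0 0 0 0 -0.025'; python3 -m crank '1 0 0 0 0 0 -0.025;1 0 0 0 0 0 -0.025;1 0 0 0 0 0 -0.025;1 0 0 0 0 0 -0.02;1 0 0 0 0 0 -0.008'
python3 -m crank '1 0 0 0.03 0 0 0;1 0 0 0.035 0 0 0;1 0 0 0.033 0 0 0;1 0 0 0 0 0 0;1 0 0 0 0 0 0'
python3 - <<'E'
from h import *
plan((511,202,211.5),1.478)
w=env.camera("wrist");cv2.imwrite("pics/w2.png",w["pixels"]);np.savez("w2",**w)
E
```

```text
clock: 5.45
position: [511.4, 201.0, 257.5]
ee_rot: [2.135, 2.304, -0.0]
force: [-0.2, 0.7, -3.4]
width: 14.6
finger_force: 97.9
clock: 6.08
position: [508.5, 201.8, 258.1]
ee_rot: [-1.127, -2.932, 0.0]
force: [-0.6, 0.5, -2.3]
width: 14.6
finger_force: 97.9
clock: 6.7
position: [508.5, 201.8, 258.1]
ee_rot: [-0.141, -3.137, -0.0]
force: [0.6, 0.8, -2.2]
width: 14.8
finger_force: 97.9
clock: 7.32
position: [509.3, 201.8, 209.1]
ee_rot: [-0.145, -3.138, 0.0]
force: [-0.6, 0.0, -2.0]
width: 14.2
finger_force: 97.8
 shift [-0.0033  0.0008 -0.0049] turn z 0.0001 tilt fix [-0. -0.  0.] y0 1.478 pos [509.3 201.8 209.1] q6 -1.18 F [-0.6  0.  -2. ] w 14.2 t 7.325
```

View pics/w2.png

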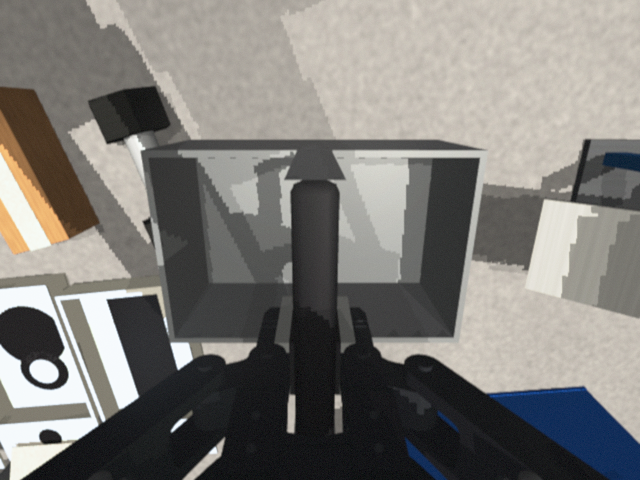

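The tub is level in the gripper, with its rim corners at (145,150), (487,152), (460,340) and (172,340). The paddle's lower edge is visible from (545,198) to (527,290), ahead of the tub's end.

Run:
```python
from h import *
w=dict(np.load("w2.npz"))
o=[(w,(145,150),(-100,65,90)),(w,(487,152),(100,65,90)),(w,(172,341),(-100,-65,90)),(w,(460,341),(100,-65,90))]
print("tub",*fit(o,[510,202,1.47,50]),*fit(o,[510,202,1.47-3.14,50]))
A,B=at(w,(545,198),126),at(w,(527,290),126);print("paddle tip",A,B)
w1=dict(np.load("w1.npz"))
A1,B1=at(w1,(410,60),126),at(w1,(481,70),126);print(A1,B1)
print("tri",tri([(w,(545,198)),(w1,(410,60))]),tri([(w,(527,290)),(w1,(481,70))]))
```

```text
tub [511.874 201.295   1.475  45.407] [[-0.4  0.5]
 [ 0.8 -0.5]
 [ 0.6 -0.4]
 [-1.9  0.4]] [511.874 201.295  -4.808  45.407] [[-0.4  0.5]
 [ 0.8 -0.5]
 [ 0.6 -0.4]
 [-1.9  0.4]]
paddle tip [490.5 349.3 126. ] [555.3 344.3 126. ]
[495.7 344.7 126. ] [553.2 342.4 126. ]
tri [490.8 343.7 135. ] [552.  341.6 130.7]
```

```bash
python3 -m crank '1 -0.0015 0 -0.005 0 0 0;1 0 0 0 0 0 0;1 0 0.02 0 0 0 0;1 0 0.04 0 0 0 0;1 0 0.04 0 0 0 0' 115; python3 -m crank '1 0 0.05 0 0 0 0;1 0 0.05 0 0 0 0;1 0 0.03 0 0 0 0;1 0 0.012 0 0 0 0;1 0 0 0 0 0 0'
python3 -m crank '1 0 0 0 0 0 0;1 0 0 0 0 0 0;1 0 0 0 0 0 0;1 0 0 0 0 0 0;1 0 0 0 0 0 0'
python3 - <<'E'
from h import *
plan((522.3,324.3,211.5),1.478)
w=env.camera("wrist");cv2.imwrite("pics/w3.png",w["pixels"])
c=env.camera("scene");crop(c,270,90,265,200,3,"s4")
cv2.imwrite("pics/m3.png",np.hstack([cv2.resize(w["pixels"],(400,300)),cv2.resize(c["pixels"][90:270,290:530],(400,300),interpolation=cv2.INTER_CUBIC)]))
E
```

```text
clock: 8.0
position: [514.8, 252.6, 211.5]
ee_rot: [-0.144, -3.138, 0.002]
force: [-0.2, -3.0, -3.2]
width: 14.6
finger_force: 113.6
clock: 8.62
position: [520.9, 322.4, 211.0]
ee_rot: [-0.144, -3.137, 0.001]
force: [1.1, -0.5, -1.6]
width: 14.2
finger_force: 124.7
clock: 9.25
position: [521.0, 322.0, 211.6]
ee_rot: [-0.145, -3.138, 0.0]
force: [-1.1, -2.8, -7.3]
width: 14.2
finger_force: 123.6
 shift [-0.0021  0.0048  0.0001] turn z 0.0001 tilt fix [-0.     -0.0001  0.    ] y0 1.479 pos [521.  322.  211.6] q6 -0.99 F [-1.1 -2.8 -7.3] w 14.2 t 9.25
```

View pics/m3.png

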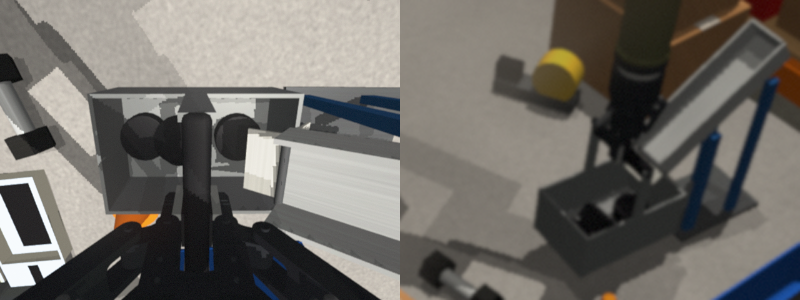

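The wrist view (left) shows three pucks in the tub at about (145,135), (175,140) and (237,137). The scene view (right) shows the chute empty, and nothing has fallen on the bench. Now I back off and raise the tub.

```bash
python3 -m crank '1 0 -0.02 0 0 0 0;1 0 -0.04 0 0 0 0;1 0 -0.05 0 0 0 0;1 0 -0.05 0 0 0 0;1 0 -0.05 0 0 0 0'; python3 -m crank '1 0 -0.04 0 0 0 0;1 0 -0.02 -0.03 0 0 0;1 0 0 -0.05 0 0 0;1 0 0 -0.05 0 0 0;1 0 0 -0.02 0 0 0'
python3 - <<'E'
from h import *
plan((500,-150,285),0.02)
plan((436,-346,285),0.02)
E
```

```text
clock: 9.98
position: [511.9, 215.7, 212.4]
ee_rot: [0.146, 3.136, 0.002]
force: [0.5, 0.8, -5.0]
width: 14.2
finger_force: 124.1
clock: 10.6
position: [510.3, 188.2, 289.5]
ee_rot: [0.144, 3.133, 0.004]
force: [0.5, -0.9, -4.1]
width: 14.5
finger_force: 124.1
 shift [-0.0416 -0.6754  0.0076] turn z 0.2322 tilt fix [ 0.0004  0.0008 -0.    ] y0 1.479 pos [510.3 188.2 289.5] q6 -1.2 F [ 0.5 -0.9 -4.1] w 14.5 t 10.6
 shift [ 0.0498 -1.0775  0.0061] turn z 0.2322 tilt fix [ 0.0004  0.0008 -0.    ] y0 1.479 pos [510.3 188.2 289.5] q6 -1.2 F [ 0.5 -0.9 -4.1] w 14.5 t 10.6
```

```bash
python3 -m crank '1 0 -0.03 0 0 0 0;1 0 -0.06 0 0 0 0;1 0 -0.08 0 0 0 0;1 0 -0.08 0 0 0 0;1 0 -0.08 0 0 0 0';python3 -m crank '1 0.01 -0.08 0 0 0 0;1 0.01 -0.08 0 0 0 0;1 0.01 -0.08 0 0 0 0;1 0.01 -0.08 0 0 0 0;1 0.01 -0.08 0 0 0 0';python3 -m crank '1 0 -0.08 0 0 0 0;1 0 -0.08 0 0 0 0;1 0 -0.08 0 0 0 0;1 0 -0.06 0 0 0 0;1 0 -0.03 0 0 0 0';python3 -m crank '1 0 -0.0175 0 0 0 0.01;1 0 0 0 0 0 0.02;1 0 0 0 0 0 0.025;1 0 0 0 0 0 0.025;1 0 0 0 0 0 0.025';python3 -m crank '1 0 0 0 0 0 0.025;1 0 0 0 0 0 0.025;1 0 0 0 0 0 0.025;1 0 0 0 0 0 0.025;1 0 0 0 0 0 0.025'
python3 - <<'E'
from h import *
plan((436,-346,285),0.02)
w=env.camera("wrist");cv2.imwrite("pics/w4.png",w["pixels"]);np.savez("w4",**w)
E
```

```text
clock: 11.22
position: [492.2, 21.4, 285.3]
ee_rot: [-0.144, -3.136, 0.001]
force: [0.9, -0.1, -4.9]
width: 14.3
finger_force: 124.1
clock: 11.85
position: [448.5, -174.9, 285.4]
ee_rot: [-0.145, -3.136, -0.001]
force: [0.0, 0.3, -4.5]
width: 14.0
finger_force: 124.1
clock: 12.48
position: [433.7, -339.2, 285.2]
ee_rot: [-0.147, -3.136, -0.002]
force: [0.4, 0.6, -5.9]
width: 14.5
finger_force: 124.3
clock: 13.1
position: [433.7, -345.4, 285.8]
ee_rot: [-1.159, -2.918, -0.002]
force: [0.0, 0.4, -4.6]
width: 14.2
finger_force: 124.1
clock: 13.72
position: [433.7, -345.4, 285.8]
ee_rot: [-2.187, -2.252, -0.0]
force: [-0.0, 0.8, -5.2]
width: 14.0
finger_force: 124.1
 shift [-0.0014  0.0045  0.0015] turn z 0.0015 tilt fix [-0.0002 -0.0003  0.    ] y0 0.029 pos [ 433.7 -345.4  285.8] q6 -0.78 F [-0.   0.8 -5.2] w 14.0 t 13.725
```

View pics/w4.png

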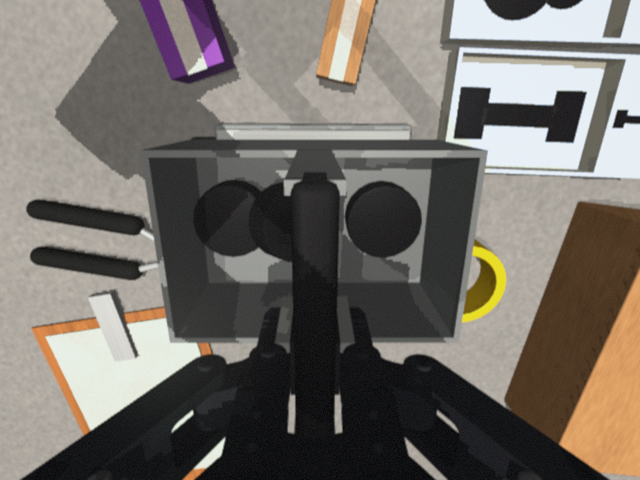

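The tub is over the scale with the pucks inside. The scale's +y edge shows from (217,125) to (411,126), and the dumbbell tray's inner corners are at (455,57), (606,60) and (448,165).

Run:
```python
from h import *
w=dict(np.load("w4.npz"));c=env.camera("scene")
print("edge",[at(w,p,40) for p in((217,125),(411,125),(217,135),(411,136))])
print("silh",[at(w,p,4) for p in((458,87),(457,138),(586,91),(582,143))])
d=lambda x,y:np.array([x/3+130,y/3+235])
print([at(c,d(*p),40) for p in((22,237),(175,155),(300,318),(145,412))])
print("silh scene D",[at(c,d(*p),4) for p in((334,396),(392,362),(486,486),(430,527))])
print("silh scene C",[at(c,d(*p),4) for p in((597,241),(642,213),(742,314),(694,349))])
```

```text
edge [array([ 332.9, -276.5,   40. ]), array([ 531. , -270.7,   40. ]), array([ 332.4, -286.3,   40. ]), array([ 532.3, -281.5,   40. ])]
silh [array([ 586.3, -231. ,    4. ]), array([ 593.6, -284. ,    4. ]), array([ 725.6, -230.9,    4. ]), array([ 736. , -285.3,    4. ])]
[array([ 337.2, -418.5,   40. ]), array([ 334.9, -278.7,   40. ]), array([ 534.5, -275.3,   40. ]), array([ 537.1, -411.2,   40. ])]
silh scene D [array([ 589.6, -281.1,    4. ]), array([ 590.7, -228.1,    4. ]), array([ 721.3, -228.4,    4. ]), array([ 723.7, -280.5,    4. ])]
silh scene C [array([594.4, -25.7,   4. ]), array([594.1,  23. ,   4. ]), array([720.3,  26.8,   4. ]), array([722.4, -25.8,   4. ])]
```

```bash
python3 -m crank '1 0.0018 0.0032 0 0 0 0.001;1 0 0 0.03 0 0 0;1 0 0 0.05 0 0 0;1 0 0 0.05 0 0 0;1 0 0 0.022 0 0 0';python3 -m crank '1 0 0 0.004 0 0 0;1 0 0 0.003 0 0 0;1 0 0 0.003 0 0 0;1 0 0 0.002 0 0 0;1 0 0 0 0 0 0'
python3 - <<'E'
from h import *
plan((435.3,-344.5,201.5),0.022)
E
```

```text
clock: 14.45
position: [434.7, -344.3, 208.1]
ee_rot: [-2.187, -2.249, 0.0]
force: [-0.2, 1.8, -5.5]
width: 13.8
finger_force: 124.1
clock: 15.08
position: [436.1, -345.6, 204.9]
ee_rot: [2.191, 2.251, 0.0]
force: [0.5, -0.2, -4.5]
width: 14.2
finger_force: 124.1
 shift [ 0.0022 -0.0015  0.0068] turn z 0.0009 tilt fix [ 0.0001  0.0001 -0.    ] y0 0.027 pos [ 436.1 -345.6  204.9] q6 -0.77 F [ 0.5 -0.2 -4.5] w 14.2 t 15.075
```

```bash
python3 -m crank '1 0.0015 0 0 0 0 0;1 0 0 0.003 0 0 0;1 0 0 0.002 0 0 0;1 0 0 0.002 0 0 0;1 0 0 0 0 0 0'
python3 - <<'E'
from h import *
plan((435.3,-344.5,201.5),0.022)
E
```

```text
clock: 15.7
position: [435.7, -344.9, 201.9]
ee_rot: [2.191, 2.251, -0.001]
force: [-4.0, 0.6, 3.9]
width: 14.1
finger_force: 125.3
 shift [ 0.0008 -0.0008  0.0008] turn z 0.0009 tilt fix [-0.      0.0001 -0.    ] y0 0.027 pos [ 435.7 -344.9  201.9] q6 -0.77 F [-4.   0.6  3.9] w 14.1 t 15.7
```

```bash
python3 -m crank '0 0 0 0 0 0 0;0 0 0 0 0 0 0;0 0 0 0 0 0 0;0 0 0 0 0 0 0;0 0 0 -0.02 0 0 0' 60;python3 -m crank '0 0 0 -0.06 0 0 0;0 0 0 -0.06 0 0 0;0 0 0 -0.06 0 0 0;0 0 0 -0.04 0 0 0;0 0 0 0 0 0 0'
python3 - <<'E'
from h import *
plan((470,64,300),0.2)
c=env.camera("scene");s=env.camera("side");w=env.camera("wrist")
cv2.imwrite("pics/m4.png",np.hstack([cv2.resize(w["pixels"],(400,300)),cv2.resize(c["pixels"][210:420,110:390],(400,300),interpolation=cv2.INTER_CUBIC)]))
E
```

```text
clock: 16.32
position: [435.5, -344.3, 210.7]
ee_rot: [-2.189, -2.25, 0.0]
force: [0.0, 0.4, 0.5]
width: 85.1
finger_force: 0.0
clock: 16.95
position: [436.9, -345.6, 323.6]
ee_rot: [2.187, 2.248, 0.0]
force: [0.3, -0.4, -0.8]
width: 85.5
finger_force: 0.0
 shift [0.8172 0.0884 0.0446] turn z -0.0275 tilt fix [ 0.0006  0.0006 -0.    ] y0 0.027 pos [ 436.9 -345.6  323.6] q6 -0.77 F [ 0.3 -0.4 -0.8] w 85.5 t 16.95
```

View pics/m4.png

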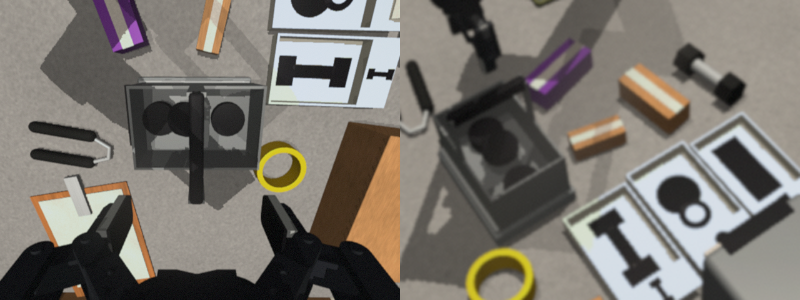

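The tub stands on the scale with the pucks inside, and the bystanders are unmoved. Next I go over the carton and dumbbell with the grasp orientation and measure them.

```bash
python3 -m crank '0 0.05 0 0 0 0 0;0 0.08 0 0 0 0 0;0 0.09 0 0 0 0 0;0 0.09 0.01 0 0 0 0;0 0.09 0.01 0 0 0 0';python3 -m crank '0 0.09 0.01 0 0 0 0.01;0 0.09 0 0 0 0 0;0 0.07 0 0 0 0 0;0 0.04 0 0.04 0 0 0;0 0 0 0 0 0 0.027'; python3 -m crank '0 0 0 0 0 0 0.027;0 0 0 0 0 0 0.027;0 0 0 0 0 0 0.027;0 0 0 0 0 0 0.027;0 0 0 0 0 0 0.027'; python3 -m crank '0 0 0 0 0 0 0.027;0 0 0 0 0 0 0.028;0 0 0 0 0 0 0;0 0 0 0 0 0 0;0 0 0 0 0 0 0'
python3 - <<'E'
from h import *
plan((453,-55,200),-1.4)
w=env.camera("wrist");cv2.imwrite("pics/w5.png",w["pixels"]);np.savez("w5",**w)
E
```

```text
clock: 17.73
position: [439.3, -141.7, 320.3]
ee_rot: [-2.189, -2.25, 0.0]
force: [0.3, 0.8, 0.4]
width: 85.1
finger_force: 0.0
clock: 18.35
position: [445.0, 3.3, 298.9]
ee_rot: [-2.435, -1.978, 0.005]
force: [-0.5, -0.2, 1.0]
width: 85.2
finger_force: 0.0
clock: 18.98
position: [446.2, 1.6, 300.2]
ee_rot: [-3.038, -0.796, 0.003]
force: [1.0, -0.1, 0.1]
width: 85.7
finger_force: 0.0
clock: 19.6
position: [447.5, 0.7, 300.9]
ee_rot: [-3.13, -0.272, 0.001]
force: [0.4, -0.1, 0.3]
width: 85.3
finger_force: 0.0
 shift [-0.0084  0.1117  0.2019] turn z 0.0005 tilt fix [-0.      0.0001 -0.    ] y0 -1.397 pos [447.5   0.7 300.9] q6 1.3 F [ 0.4 -0.1  0.3] w 85.3 t 19.6
```

View pics/w5.png

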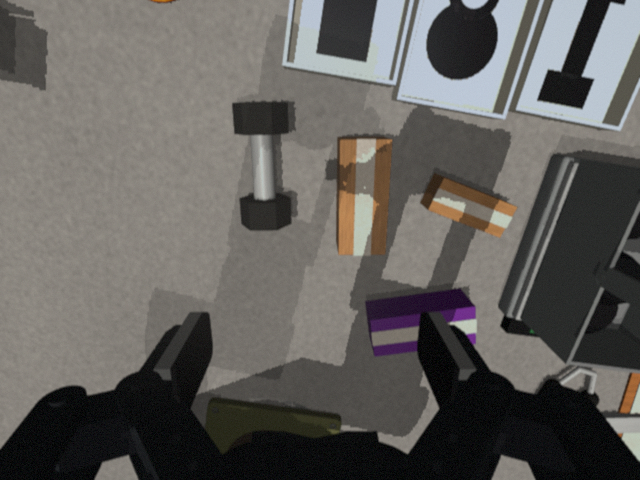

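The wrist view shows the carton top from (340,139) to (389,255). The dumbbell's bar runs from (262,135) to (264,195), with its heads at (263,117) and (266,211).

Run:
```python
from h import *
w=dict(np.load("w5.npz"));c=env.camera("scene");np.savez("c5",**c)
o=[(w,p,(x,y,50)) for p,x,y in(((341,139),65,27.5),((391,139),65,-27.5),((387,255),-65,-27.5),((342,255),-65,27.5))]
print("carton",*fit(o,[453,-55,.17]));print(*fit(o,[453,-55,.17,0.]))
print("carton scene", [proj(c,(a,b,50)) for a,b in((384.7,-42),(513.5,-19.4))])
d=lambda x,y:np.array([x/3+130,y/3+235])
for p,q in(((262,136),(612,98)),((264,195),(562,62))): print("bar",at(w,p,36),at(w,p,26),"tri",tri([(w,p),(c,d(*q))]))
print("tri carton",tri([(w,(391,139)),(c,d(505,172))]),tri([(w,(341,139)),(c,d(547,142))]),tri([(w,(342,255)),(c,d(440,60))]))
print("trayC near corners z30",at(w,(284,64),30),at(w,(394,83),30),"D",at(w,(516,110),30),at(w,(621,129),30))
crop(c,130,220,265,200,3,"s5")
```

```text
carton [ 4.51605e+02 -5.68750e+01  1.96000e-01] [[-0.6  0.9]
 [ 1.9 -0.3]
 [ 0.5 -0.8]
 [-1.7  0.2]]
[ 4.51392e+02 -5.70760e+01  1.97000e-01 -1.17300e+00] [[-0.6  1.1]
 [ 1.8 -0.2]
 [ 0.5 -1. ]
 [-1.6  0.1]]
carton scene [array([276.70718114, 254.96234578]), array([312.3419509 , 282.33739808])]
bar [498.6  65.9  36. ] [497.8  67.2  26. ] tri [497.6  65.4  32.7]
bar [434.6  55.5  36. ] [432.2  56.5  26. ] tri [432.4  57.   25.2]
tri carton [520.4 -68.3  53.5] [511.  -17.8  46.3] [385.1 -43.5  52.2]
trayC near corners z30 [573.2  53.3  30. ] [575.2 -63.   30. ] D [ 571.9 -198.4   30. ] [ 573.  -318.1   30. ]
```

View pics/s5.png

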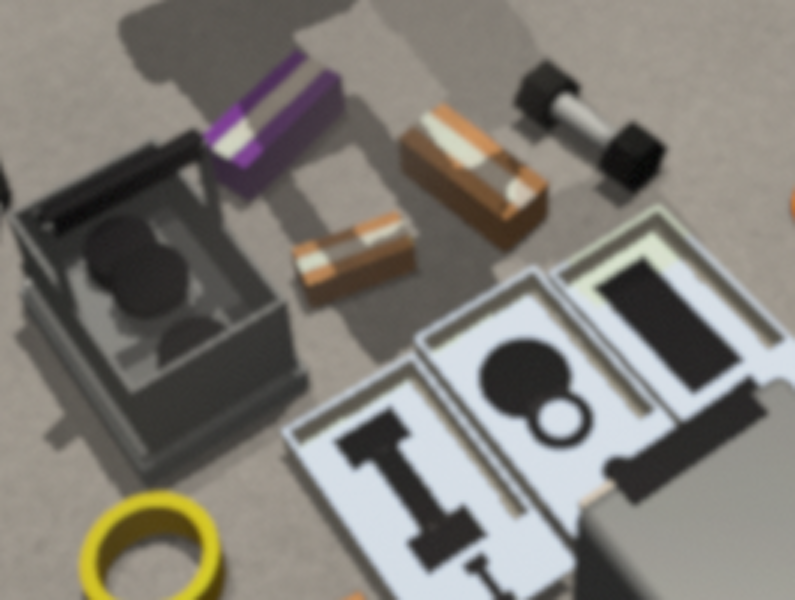

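Run:
```python
from h import *
plan((466.3,-54,60),-1.375)
plan((466.3,-54,9),-1.375)
```

```text
shift [0.0179 0.1139 0.4821] turn z -0.0037 tilt fix [-0.  0. -0.] y0 -1.398 pos [447.7   0.6 301. ] q6 1.3 F [ 0.2 -0.  -0.8] w 85.2 t 19.7
 shift [0.018  0.114  0.5841] turn z -0.0037 tilt fix [-0.  0. -0.] y0 -1.398 pos [447.7   0.6 301. ] q6 1.3 F [ 0.2 -0.  -0.8] w 85.2 t 19.7
```

```bash
python3 -m crank '0.15 0.018 0.05 0 0 0 0;0.15 0 0.064 0 0 0 -0.0037;0.15 0 0 0.08 0 0 0;0.15 0 0 0.1 0 0 0;0.15 0 0 0.1 0 0 0' 50;python3 -m crank '0.15 0 0 0.09 0 0 0;0.15 0 0 0.06 0 0 0;0.15 0 0 0.02 0 0 0;0.15 0 0 0 0 0 0;0.15 0 0 0 0 0 0'
python3 - <<'E'
from h import *
plan((466.3,-54,9),-1.375)
E
```

```text
clock: 20.32
position: [466.9, -54.5, 160.2]
ee_rot: [3.126, 0.306, 0.003]
force: [1.6, 0.2, 0.1]
width: 72.8
finger_force: 0.0
clock: 20.95
position: [467.7, -54.4, 77.3]
ee_rot: [3.126, 0.306, 0.004]
force: [-0.0, 0.3, -0.2]
width: 72.5
finger_force: 0.0
 shift [-0.003  -0.0014  0.1366] turn z -0.0001 tilt fix [ 0.0002 -0.0004 -0.    ] y0 -1.376 pos [467.7 -54.4  77.3] q6 1.17 F [-0.   0.3 -0.2] w 72.5 t 20.95
```

```bash
python3 -m crank '0.15 0 0 0.05 0 0 0;0.15 0 0 0.04 0 0 0;0.15 0 0 0.03 0 0 0;0.15 0 0 0.014 0 0 0;0.15 0 0 0 0 0 0';python3 -m crank '1 0 0 0 0 0 0;1 0 0 0 0 0 0;1 0 0 0 0 0 0;1 0 0 0 0 0 0;1 0 0 0 0 0 0'
python3 - <<'E'
from h import *
plan((466.3,-54,9),-1.375)
E
```

```text
clock: 21.58
position: [467.0, -54.3, 9.6]
ee_rot: [3.126, 0.306, 0.001]
force: [-0.3, 0.5, -0.7]
width: 72.5
finger_force: 0.0
clock: 22.2
position: [467.2, -54.2, 10.1]
ee_rot: [3.126, 0.306, 0.003]
force: [-0.4, 0.0, 5.9]
width: 54.5
finger_force: 53.0
 shift [-0.0018 -0.0007  0.0022] turn z -0.0001 tilt fix [ 0.0001 -0.0003 -0.    ] y0 -1.376 pos [467.2 -54.2  10.1] q6 1.17 F [-0.4  0.   5.9] w 54.5 t 22.2
```

```bash
python3 -m crank '1 0 0 -0.03 0 0 0;1 0 0 -0.06 0 0 0;1 0 0 -0.07 0 0 0;1 0 0 -0.05 0 0 0;1 0 0 0 0 0 0'
python3 - <<'E'
from h import *
plan((673.5,-2,100),-1.561)
E
```

```text
clock: 22.82
position: [468.0, -54.5, 116.0]
ee_rot: [3.125, 0.306, 0.008]
force: [-0.4, -0.1, -1.6]
width: 54.7
finger_force: 53.0
 shift [ 0.4233 -0.0234  0.0339] turn z 0.0295 tilt fix [ 0.0003 -0.0008 -0.    ] y0 -1.376 pos [468.  -54.5 116. ] q6 1.17 F [-0.4 -0.1 -1.6] w 54.7 t 22.825
```

```bash
python3 -m crank '1 0.04 0 0 0 0 0;1 0.07 -0.01 0 0 0 0;1 0.08 -0.01 0 0 0 0;1 0.08 -0.0034 0 0 0 0;1 0.08 0 0 0 0 0';python3 -m crank '1 0.05 0 0 0 0 0;1 0.023 0 0 0 0 0;1 0 0 0.03 0 0 0.0145;1 0 0 0 0 0 0.015;1 0 0 0 0 0 0'
python3 - <<'E'
from h import *
plan((673.5,-2,14.5),-1.561)
E
```

```text
clock: 23.45
position: [635.9, -8.2, 112.0]
ee_rot: [-3.126, -0.306, 0.005]
force: [-0.3, -0.5, -1.6]
width: 54.6
finger_force: 53.0
clock: 24.08
position: [670.1, -1.8, 97.8]
ee_rot: [-3.141, -0.017, 0.005]
force: [0.4, 0.1, -2.2]
width: 54.5
finger_force: 52.7
 shift [0.0073 0.0006 0.1666] turn z 0.0001 tilt fix [-0.      0.0005 -0.    ] y0 -1.56 pos [670.1  -1.8  97.8] q6 1.49 F [ 0.4  0.1 -2.2] w 54.5 t 24.075
```

```bash
python3 -m crank '1 0.005 0 0.04 0 0 0;1 0 0 0.05 0 0 0;1 0 0 0.05 0 0 0;1 0 0 0.018 0 0 0;1 0 0 0.004 0 0 0';python3 -m crank '1 0 0 0.002 0 0 0;1 0 0 0.002 0 0 0;1 0 0 0 0 0 0;1 0 0 0 0 0 0;1 0 0 0 0 0 0'
python3 - <<'E'
from h import *
plan((673.5,-2,14.5),-1.561)
E
```

```text
clock: 24.7
position: [673.5, -1.6, 17.0]
ee_rot: [-3.141, -0.016, 0.003]
force: [0.4, -0.9, -1.7]
width: 54.6
finger_force: 52.8
clock: 25.32
position: [674.3, -1.7, 16.4]
ee_rot: [3.142, 0.015, 0.001]
force: [-0.0, 0.5, -1.2]
width: 54.4
finger_force: 52.8
 shift [-0.0015  0.0006  0.0037] turn z -0.0 tilt fix [ 0.     -0.0001 -0.    ] y0 -1.561 pos [674.3  -1.7  16.4] q6 1.5 F [-0.   0.5 -1.2] w 54.4 t 25.325
```

```bash
python3 -m crank '1 0 0 0.002 0 0 0;1 0 0 0.002 0 0 0;1 0 0 0 0 0 0;0.15 0 0 0 0 0 0;0.15 0 0 0 0 0 0';python3 -m crank '0.15 0 0 0 0 0 0;0.15 0 0 -0.04 0 0 0;0.15 0 0 -0.07 0 0 0;0.15 0 0 -0.07 0 0 0;0.15 0 0 -0.07 0 0 0'
python3 - <<'E'
from h import *
plan((465,62,150),0.16-np.pi/2)
c=env.camera("scene");crop(c,250,210,200,150,4,"s6")
E
```

```text
clock: 25.95
position: [674.3, -1.6, 14.2]
ee_rot: [3.142, 0.015, 0.001]
force: [-0.6, -1.1, 0.5]
width: 72.6
finger_force: 0.0
clock: 26.58
position: [674.0, -1.6, 140.2]
ee_rot: [-3.142, -0.015, 0.0]
force: [1.0, -1.3, -0.9]
width: 72.6
finger_force: 0.0
 shift [-0.4168 -0.1313 -0.0196] turn z -0.0239 tilt fix [-0.  0. -0.] y0 -1.561 pos [674.   -1.6 140.2] q6 1.5 F [ 1.  -1.3 -0.9] w 72.6 t 26.575
```

View pics/s6.png

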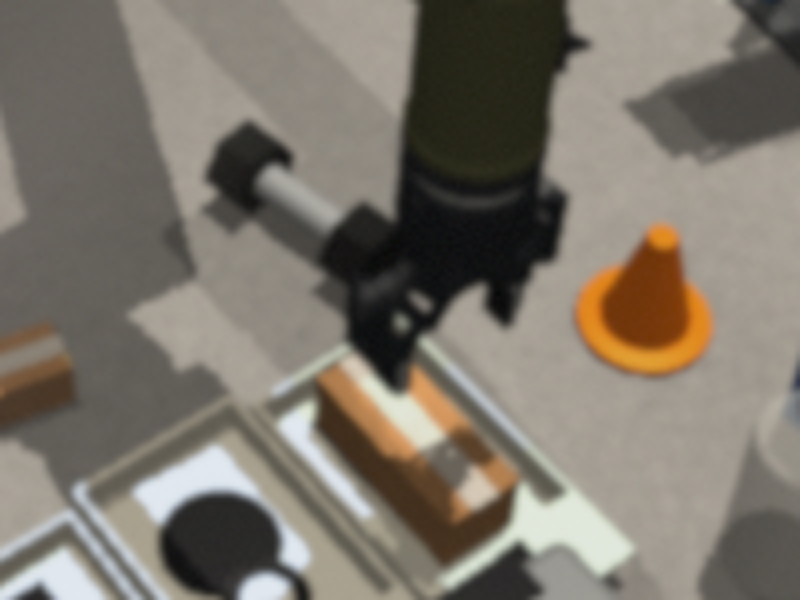

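The carton lies well inside its tray, parallel to the walls. The dumbbell's bar at crop (255,175) to (335,230) looks unmoved, which I check numerically on the way to it.

```bash
python3 -m crank '0.15 -0.04 -0.01 0 0 0 0;0.15 -0.07 -0.02 0 0 0 0;0.15 -0.08 -0.03 0 0 0 0;0.15 -0.08 -0.03 0 0 0 0;0.15 -0.08 -0.03 0 0 0 -0.01' 60;python3 -m crank '0.15 -0.04 -0.0113 0 0 0 -0.014;0.15 -0.0268 0 -0.02 0 0 0;0.15 0 0 0 0 0 0;0.15 0 0 0 0 0 0;0.15 0 0 0 0 0 0'
python3 - <<'E'
from h import *
plan((465,62,9),0.16-np.pi/2)
c=dict(np.load("c5.npz"))
f=lambda x,y:at(c,(250+x/4,210+y/4),28)
print(f(255,175),f(337,232))
w=env.camera("wrist");np.savez("w6",**w)
g=w["pixels"].min(2)
# bright bar: print mean brightness around predicted ends
for X in((430,56.5,26),(465,62,26),(500,67,26)):
    p=proj(w,X);print(p.round(0));
    v,u=int(p[1]),int(p[0])
    if 0<v<480 and 0<u<640: print(g[v,max(0,u-60):u+60:5])
E
```

```text
clock: 27.25
position: [497.3, 57.0, 139.0]
ee_rot: [-3.139, -0.116, -0.0]
force: [-0.1, 0.6, 0.3]
width: 72.6
finger_force: 0.0
clock: 27.88
position: [466.1, 58.5, 149.1]
ee_rot: [3.132, 0.25, 0.001]
force: [0.3, 0.3, -0.1]
width: 72.7
finger_force: 0.0
 shift [-0.0013 -0.0074  0.2802] turn z -0.0001 tilt fix [ 0.     -0.0001 -0.    ] y0 -1.411 pos [466.1  58.5 149.1] q6 1.45 F [ 0.3  0.3 -0.1] w 72.7 t 27.875
[423.5  52.   28. ] [495.3  66.7  28. ]
[308. 273.]
[113 115 116 115 116 113  30  32  31  55 131 149 164 162 136  82  35  30
  25  34  64 111 115 137]
[308. 231.]
[116 133 136 134 132 136 136 131 131  90  89  99 107 101  98  77  81  98
 135 132 113 118 119  82]
[308. 186.]
[116 118 118 116  38  34  39  39  41  37  36  35  40  37  34  37  32  21
  27  37  89  68  59  63]
```

```bash
python3 -m crank '0.15 -0.001 -0.0074 0.04 0 0 0;0.15 0 0 0.06 0 0 0;0.15 0 0 0.07 0 0 0;0.15 0 0 0.06 0 0 0;0.15 0 0 0.035 0 0 0';python3 -m crank '0.15 0 0 0.013 0 0 0;0.15 0 0 0.002 0 0 0;0.15 0 0 0 0 0 0;1 0 0 0 0 0 0;1 0 0 0 0 0 0';python3 -m crank '1 0 0 0 0 0 0;1 0 0 0 0 0 0;1 0 0 -0.02 0 0 0;1 0 0 -0.06 0 0 0;1 0 0 -0.06 0 0 0' 80
python3 - <<'E'
from h import *
plan((658,-254,120),0.01-np.pi/2)
E
```

```text
clock: 28.55
position: [463.5, 62.1, 14.8]
ee_rot: [-3.131, -0.251, 0.004]
force: [-0.4, 0.0, 0.8]
width: 72.7
finger_force: 0.0
clock: 29.18
position: [464.3, 62.3, 9.7]
ee_rot: [3.131, 0.252, 0.002]
force: [0.6, 0.0, -0.3]
width: 36.9
finger_force: 0.0
clock: 29.8
position: [463.0, 62.2, 79.6]
ee_rot: [-3.131, -0.252, 0.003]
force: [0.9, 0.2, -4.6]
width: 22.4
finger_force: 78.6
 shift [ 0.2839  0.6866 -0.0815] turn z 0.0239 tilt fix [-0.      0.0003 -0.    ] y0 -1.41 pos [463.   62.2  79.6] q6 1.45 F [ 0.9  0.2 -4.6] w 22.4 t 29.8
```

Run:
```python
from h import *
s=env.camera("side");b=lambda x,y:np.array([x/2.66+60,y/2.66+180])
d=lambda x,y:np.array([x/3+130,y/3+235]);c=env.camera("scene")
print("box base",at(s,b(412,197),0),"scene corner base-left",at(c,d(582,500),0),at(c,d(640,590),0),[at(c,d(590,460),z) for z in(100,130,160)])
w=env.camera("wrist");g=w["pixels"].max(2)
print(proj(w,(463,62.2,98)),[(v,int(g[v,300:316].mean())) for v in range(60,420,8)])
print([ (x,proj(w,(463+x*np.cos(.16),62.2+x*np.sin(.16),z))[1].round()) for x,z in((-68,124),(68,124),(36,111),(-36,111))])
```

```text
box base [814.1 -41.6   0. ] scene corner base-left [ 771.3 -175.4    0. ] [ 851.5 -183.4    0. ] [array([ 788.1, -185. ,  100. ]), array([ 799.9, -195.3,  130. ]), array([ 811.7, -205.6,  160. ])]
[310.54471997 341.40580425] [(60, 156), (68, 157), (76, 151), (84, 156), (92, 152), (100, 152), (108, 153), (116, 149), (124, 150), (132, 148), (140, 95), (148, 95), (156, 69), (164, 29), (172, 28), (180, 43), (188, 41), (196, 42), (204, 40), (212, 38), (220, 39), (228, 40), (236, 40), (244, 42), (252, 42), (260, 41), (268, 43), (276, 41), (284, 110), (292, 93), (300, 94), (308, 94), (316, 94), (324, 94), (332, 94), (340, 94), (348, 95), (356, 94), (364, 95), (372, 95), (380, 94), (388, 106), (396, 170), (404, 199), (412, 206)]
[(-68, np.float64(524.0)), (68, np.float64(189.0)), (36, np.float64(274.0)), (-36, np.float64(436.0))]
```

```bash
python3 -m crank '1 0.02 0.03 -0.05 0 0 0;1 0.03 0.07 -0.032 0 0 0;1 0.03 0.08 0 0 0 0;1 0.03 0.09 0 0 0 0;1 0.03 0.09 0 0 0 0';python3 -m crank '1 0.03 0.09 0 0 0 0;1 0.03 0.09 0 0 0 0;1 0.03 0.07 0 0 0 0;1 0.03 0.05 0 0 0 0.012;1 0.02 0.02 0 0 0 0.012'
python3 - <<'E'
from h import *
plan((660,-256,30),0.01-np.pi/2)
E
```

```text
clock: 30.58
position: [561.0, -105.1, 118.0]
ee_rot: [-3.13, -0.252, 0.005]
force: [0.8, 0.9, -4.6]
width: 22.9
finger_force: 79.2
clock: 31.2
position: [655.4, -253.3, 116.8]
ee_rot: [-3.14, -0.009, 0.005]
force: [1.0, -0.2, -3.9]
width: 22.5
finger_force: 79.3
 shift [0.0097 0.0058 0.1736] turn z -0.0007 tilt fix [-0.0002  0.0005 -0.    ] y0 -1.565 pos [ 655.4 -253.3  116.8] q6 1.14 F [ 1.  -0.2 -3.9] w 22.5 t 31.2
```

```bash
python3 -m crank '1 0.007 0.0055 0.03 0 0 0;1 0 0 0.05 0 0 0;1 0 0 0.05 0 0 0;1 0 0 0.04 0 0 0;1 0 0 0.02 0 0 0';python3 -m crank '1 0 0 0.008 0 0 0;1 0 0 0.003 0 0 0;1 0 0 0.002 0 0 0;1 0 0 0 0 0 0;1 0 0 0 0 0 0'
python3 - <<'E'
from h import *
plan((660,-256,13.7),0.01-np.pi/2)
E
```

```text
clock: 31.82
position: [657.5, -253.4, 22.2]
ee_rot: [-3.14, -0.017, 0.006]
force: [0.7, 1.1, -3.4]
width: 22.8
finger_force: 79.3
clock: 32.45
position: [659.6, -254.7, 19.2]
ee_rot: [3.141, 0.015, 0.001]
force: [0.5, -0.1, -3.8]
width: 22.9
finger_force: 79.3
 shift [0.0008 0.0027 0.011 ] turn z -0.0 tilt fix [ 0.0001 -0.0001 -0.    ] y0 -1.561 pos [ 659.6 -254.7   19.2] q6 1.13 F [ 0.5 -0.1 -3.8] w 22.9 t 32.45
```

Last 5 mm, watching for contact.

```bash
python3 -m crank '1 0 0 0.005 0 0 0;1 0 0 0.003 0 0 0;1 0 0 0.002 0 0 0;1 0 0 0 0 0 0;1 0 0 0 0 0 0'
```

```text
clock: 33.08
position: [659.2, -254.5, 14.0]
ee_rot: [-3.142, -0.015, 0.0]
force: [-1.0, 0.7, 0.4]
width: 23.0
finger_force: 79.8
```

```bash
python3 -m crank '0.35 0 0 0 0 0 0;0.35 0 0 0 0 0 0;0.35 0 0 0 0 0 0;0.35 0 0 -0.03 0 0 0;0.35 0 0 -0.06 0 0 0';python3 -m crank '0.35 0 0 -0.08 0 0 0;0.35 0 0 -0.1 0 0 0;0.35 0 0 -0.1 0 0 0;0.35 0 -0.08 -0.05 0 0 0;0.35 0 -0.1 0 0 0 0';python3 -m crank '0.35 0 -0.1 0 0 0 0;0.35 0 -0.1 0 0 0 0;0.35 0 -0.1 0 0 0 0;0.35 0 -0.1 0 0 0 0;0.35 0 0 0 0 0 0'
python3 - <<'E'
from h import *
plan((660,-256,13.7),0.01-np.pi/2)
c=env.camera("scene");crop(c,120,210,264,198,3,"s7");s=env.camera("side")
cc=c["pixels"][215:410,125:385];ss=s["pixels"][170:290,200:360]
cv2.imwrite("pics/fin.png",np.vstack([cv2.resize(cc,(500,360)),cv2.resize(ss,(320,240))[:, :].repeat(1,0) if 0 else cv2.copyMakeBorder(cv2.resize(ss,(320,240)),0,0,0,180,cv2.BORDER_CONSTANT)]))
E
```

```text
clock: 33.7
position: [658.4, -254.1, 58.4]
ee_rot: [-3.14, -0.015, 0.004]
force: [0.1, -0.8, 0.6]
width: 55.5
finger_force: 0.0
clock: 34.33
position: [660.5, -165.4, 228.7]
ee_rot: [3.139, 0.012, 0.013]
force: [0.8, 0.0, -1.4]
width: 55.3
finger_force: 0.0
clock: 34.95
position: [656.3, 39.5, 225.0]
ee_rot: [-3.14, -0.023, -0.002]
force: [-0.7, -1.7, 0.7]
width: 55.8
finger_force: 0.0
 shift [-0.0019  0.5915  0.4218] turn z 0.0007 tilt fix [-0.0002 -0.0002  0.    ] y0 -1.556 pos [656.3  39.5 225. ] q6 1.55 F [-0.7 -1.7  0.7] w 55.8 t 34.95
```

View pics/fin.png

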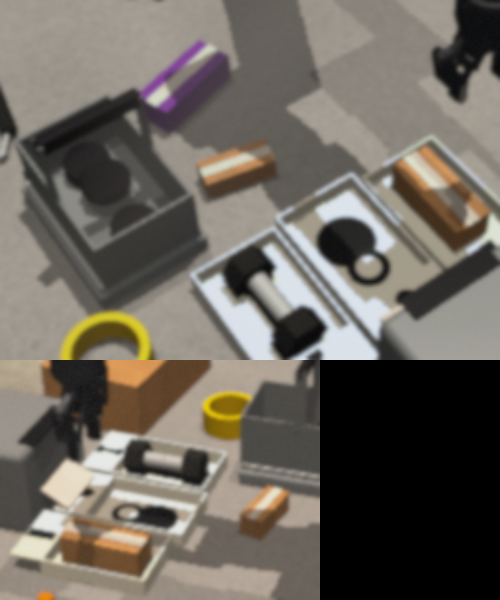

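The final picture shows the tub with its pucks on the scale, the dumbbell and carton lying in their trays, and the decoys and tape in place. I check the dumbbell and tub centring numerically.

Run:
```python
from h import *
c=env.camera("scene");f=lambda x,y:(125+x*260/500,215+y*195/360)
print("bar",at(c,f(258,278),35),at(c,f(292,318),35))
print("heads outer top",at(c,f(226,270),30),at(c,f(322,325),30))
print("tub rim z130",[at(c,f(*p),130) for p in((20,145),(98,242),(194,193))])
a=dict(np.load("w4.npz"))
```

```text
bar [ 626.7 -253.5   35. ] [ 695.3 -250.9   35. ]
heads outer top [ 592.2 -277.2   30. ] [ 721.  -226.7   30. ]
tub rim z130 [array([ 350.3, -409.1,  130. ]), array([ 530.8, -398. ,  130. ]), array([ 534.3, -276.5,  130. ])]
```

```bash
python3 -c "
from bench import env
print(env.finish_job())"
```

```text
the job is handed in; nothing more can be done
None
```

The job is handed in: all the pucks are in the tub, which stands centred on the scale, the carton and dumbbell lie in their outlined trays, and no kettlebell was on the bench.

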